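# Pack the paint jars and slide the chest's cover shut

## Robot

A 6-joint arm with a two-finger parallel gripper is mounted at the origin on the work surface. World frame = base frame: x ahead of the robot, y to its left, z up, the work surface at z = 0. Lengths are in m, angles in rad, forces in N, time in s.
With the tool pointing down it reaches from about 0.35 to 0.8 m from the base axis. Payload 7.3 kg.
Tool frame: the origin (TCP) lies between the finger pads; the fingertips stand 25 mm ahead of it and the grasp point (between the pads) lies 6 mm ahead of it (r.tip_extent is the distance from the TCP to the fingertips, in m); z points along the fingers, y is the line along which they close (so a half turn about z gives the same grasp; the last joint's range is limited). The gripper opens to 85 mm and grips with 20 to 120 N. Pads are 22 mm wide; open, the fingers measure 114 mm over their backs; the gripper's body (76 mm by 85 mm) begins 54 mm behind the grasp point. The pads swing forward as they close: fully open they stand 13 mm farther back than shut.
Start: joints at [0.993, 0.342, 1.524, -0, 1.275, -0.146], TCP at [0.22, 0.477, 0.226] pointing down, gripper open.
Joint ranges: [-2.53, 2.53], [-0.77, 2.02], [0.04, 2.7], [-1, 4.14], [0.28, 2.66], [-3.11, 3.11]. Speed limits (rad/s): [2.57, 2.57, 3.14, 3.14, 3.14, 3.14].

## Interface

Orientations are given as a unit quaternion [x, y, z, w].
In Python, from workcell import r, command_gripper, optics gives the robot as it stands. The module is installed in compiled form; this text tells all that it offers. Calls block until the motion is done:
- r.reach(position, orientation): joint-space move of the TCP to a pose.
- r.move_straight(position, orientation=None, speed=0.15, max_force=None): straight line of the TCP; orientation=None keeps the orientation; speed is the mean speed in m/s. With max_force (N) it stops when the force on the tool has changed by that much, and returns True; else False.
- r.movej(angles): joint-space move.
- command_gripper(opening, force=None): finger opening in m; force is the grip in N (None keeps the last); returns when the fingers have stopped.
- r.hold(seconds).
- r.solve_ik(position, orientation): joint angles nearest the present ones, or None.
- r.read_state(): the state.
- optics.get_image(name): name is "scene" or "top" or "wrist"; returns (picture, depth): 480x640x3 uint8, red, green, blue; 480x640 float32, m along the optical axis (not along the pixel's ray), 0 where there is no reading.
- optics.camera_model(name): a dict with "K" (3x3 intrinsics, pixels), "R" (3x3) and "t" (3): a world point X has camera coordinates R X + t; the wrist camera has in their place "tool_from_camera" (4x4, takes a point from camera to tool coordinates, whose origin is the TCP and whose axes are the flange's). Camera axes: x right, y down, z forward; pixel columns grow to the right and rows downward; lengths in m; the calibration is good to about 2 mm. A picture is of the moment at which its call begins: read the wrist's pose just before it. camera_model takes no time and is no camera call.
A pose or a line that the arm cannot do raises r.PlanningError and nothing moves.
- r.finish_job(): hands the job in; it is judged then, once.
The state is a dict: "time_s": time; "joint_positions": joint angles; "dq": joint speeds; "tau": joint torques, N m; "eef_pos": TCP position; "eef_rot": TCP orientation; "contact_force": force on the tool from outside, world axes, zero at the start; "torque": the same for the moment, N m; "grip_width": finger opening in m; "grip_force": force on a finger pad.
Only numpy, scipy, OpenCV 4.12 (cv2) and the standard library are available. Lean on these libraries where they do the work, as an engineer would, in place of code of your own. Each camera call takes 0.05 s, during which the arm holds its last target. There are 200 camera calls.

## Task

Slide the paint chest's cover fully open, stand the two short paint jars from the table upright beside the short one already in the compartment so that all three form one straight row along its middle line (shift that one if it is in the way), and then slide the cover fully shut over them. Leave everything else on the table where it stands.

Things in the scene. Friction and masses are not known exactly. Their poses are not given: they have to be found in the camera images.
- chest: low plywood paint chest fixed to the table, 130 mm (x) by 368 mm (y). Origin at the centre of its underside; y runs along it, x across, z up. Its +y half is the open-topped jar compartment, walls 10 mm thick up to 60 mm; its -y half a closed deck, top at 58 mm, over which the cover parks. Guide rails 6 mm wide on both long edges reach 68 mm. Its place and yaw vary by some 40 mm and 0.3 rad
- row_middle (a point): the middle of the compartment's floor (8 mm above the table, at y = +91 mm of the chest), axes as the chest's. The compartment measures inside 110 mm along x and 166 mm along y; the row of jars runs along y, and x = 0 is the middle line
- cover (a joint): flat plywood cover, 117 mm (x) by 178 mm (y) by 6 mm, sliding along the chest on its rails: 0 = fully shut over the compartment, grows in m towards the chest's -y end, 0.176 = fully open (end stop), compartment all bare. About 1.5 N of friction and some damping; it stays where left and cannot lift off. Starts partly open
- cover_grip (a point): centre of the upright wooden grip rib in the middle of the cover, 13 mm below the rib's top: the rib is 50 mm long along chest x, 12 mm thick along chest y, and stands 26 mm above the cover (cover top at z = 66 mm, rib top at 92 mm, this point at 79 mm). Axes as the chest's
- jar_a: short squat paint jar, a cylinder with a black screw lid: 45 mm high, lid 46 mm across (top 16 mm), brown glass below 43 mm across; 70 to 140 g. Origin at the centre of its underside, z up its axis. Stands on the table at the start
- jar_b: short squat paint jar, a cylinder with a black screw lid: 45 mm high, lid 46 mm across (top 16 mm), brown glass below 43 mm across; 70 to 140 g. Origin at the centre of its underside, z up its axis. Stands on the table at the start
- jar_c: short squat paint jar, a cylinder with a black screw lid: 45 mm high, lid 46 mm across (top 16 mm), brown glass below 43 mm across; 70 to 140 g. Origin at the centre of its underside, z up its axis. Stands inside the compartment at the start, up to 6 mm off the middle line and anywhere along it, perhaps under the cover; it may have to be shifted to make room
- tall_jar: bystander: a paint jar like the others but 85 mm high, 46 mm across; too tall for the chest. Origin at the underside's centre
- mixing_cup: bystander: small pale grey-white open cup, 52 mm across, 45 mm high. Origin at the underside's centre
- model_stand: bystander: wooden dowel 38 mm across and 65 mm high with a small driftwood piece on top reaching 27 mm from its axis, 87 mm high in all. Origin at the underside's centre
- glue_bottle: bystander: slim pale bottle with a black cap, 42 mm across, 90 mm high. Origin at the underside's centre
- flask: bystander: red drinking flask with a black lid, 72 mm across, 195 mm high. Origin at the underside's centre
- brush_pot: bystander: clear pot 84 mm across with brushes up to 230 mm high. Origin at the underside's centre
- primer_bottle: bystander: grey bottle with white cap, 64 mm across, 150 mm high. Origin at the underside's centre
- paint_tube: bystander: white tube standing on its black cap, 42 mm across, 143 mm high. Origin at the underside's centre

How it is judged:
On the way, in this order (a step that is already met when the one before it is completed fails the run):
1. the cover has been slid fully open (value of joint cover above 0.166 m), for 0.1 s.
2. all three short jars stand upright in one row along the middle line of the compartment, let go, with the cover still open (x of jar_a in the frame of row_middle between -0.009 and 0.009 m and y of jar_a in the frame of row_middle between -0.064 and 0.064 m and z of jar_a in the frame of row_middle between -0.004 and 0.004 m and angle between each of jar_a, jar_b, jar_c's own z axis and vertical below 0.1 rad and x of jar_b in the frame of row_middle between -0.009 and 0.009 m and y of jar_b in the frame of row_middle between -0.064 and 0.064 m and z of jar_b in the frame of row_middle between -0.004 and 0.004 m and x of jar_c in the frame of row_middle between -0.009 and 0.009 m and y of jar_c in the frame of row_middle between -0.064 and 0.064 m and z of jar_c in the frame of row_middle between -0.004 and 0.004 m and linear speed of each of jar_a, jar_b, jar_c below 0.02 m/s and value of joint cover above 0.1 m and contact force between each of jar_a, jar_b, jar_c and the fingers below 0.05 N), for 0.1 s.
3. the cover is fully shut (value of joint cover below 0.005 m), for 0.2 s.
At the end, for the whole second after the job is handed in: The cover is shut to within 5 mm, and under it the three short jars stand upright (within 0.1 rad) on the compartment's floor and at rest, each within 9 mm of the compartment's middle line (x of jar_a in the frame of row_middle between -0.009 and 0.009 m and y of jar_a in the frame of row_middle between -0.064 and 0.064 m and z of jar_a in the frame of row_middle between -0.004 and 0.004 m and angle between each of jar_a, jar_b, jar_c's own z axis and vertical below 0.1 rad and x of jar_b in the frame of row_middle between -0.009 and 0.009 m and y of jar_b in the frame of row_middle between -0.064 and 0.064 m and z of jar_b in the frame of row_middle between -0.004 and 0.004 m and x of jar_c in the frame of row_middle between -0.009 and 0.009 m and y of jar_c in the frame of row_middle between -0.064 and 0.064 m and z of jar_c in the frame of row_middle between -0.004 and 0.004 m and linear speed of each of jar_a, jar_b, jar_c below 0.02 m/s and value of joint cover below 0.005 m); the robot touches nothing.
It fails at once if a bystander (tall jar, cup, model stand, glue bottle, flask, brush pot, primer bottle, tube) is moved more than 20 mm or tipped over (distance of any of tall_jar, mixing_cup, model_stand, glue_bottle, flask, brush_pot, primer_bottle, paint_tube from where it was at the start of the episode above 0.02 m or angle between any of tall_jar, mixing_cup, model_stand, glue_bottle, flask, brush_pot, primer_bottle, paint_tube's own z axis and vertical above 0.5 rad).
It also fails if it takes over 72 s, if anything falls off the work surface, if the arm or the gripper's body presses on something with over 40 N, if the wrist force passes 120 N, or if a joint passes its speed limit or range.

## Working session

There is one attempt and no reset: what is moved stays moved. The work goes in short steps, each a Python script; the robot and the scene stay as the last script left them, time stands still between calls to the robot, and variables do not carry over. Pictures are saved under pics/ and viewed, at most 10 in all, crops included, and the job is handed in when it is done.

```bash
mkdir -p pics; ls
python3 - <<'E'
from workcell import r,optics
import cv2,numpy as np
for n in("top","scene"):
    p,d=optics.get_image(n); cv2.imwrite(f"pics/{n}0.png",p[:,:,::-1]); np.savez(f"{n}0.npz",p=p,d=d)
    m=optics.camera_model(n); print(n,m["K"].tolist(),np.round(m["R"],3).tolist(),m["t"], "pos",-m["R"].T@m["t"], (d>0).mean())
print(optics.camera_model("wrist")); s=r.read_state(); print(s["time_s"],s["eef_pos"],s["eef_rot"],r.tip_extent)
E
```

```text
pics
top [[572.854122066715, 0.0, 321.1047763297785], [0.0, 572.854122066715, 239.6328333137542], [0.0, 0.0, 1.0]] [[0.1, -0.995, 0.007], [-0.972, -0.099, -0.215], [0.214, 0.015, -0.977]] [-0.032368    0.55066022  1.55612123] pos [ 2.04508444e-01 -1.21114415e-03  1.63828034e+00] 0.9956901041666667
scene [[606.4808999569743, 0.0, 318.86452853506296], [0.0, 606.4808999569743, 235.66354852037793], [0.0, 0.0, 1.0]] [[-0.614, 0.789, -0.018], [0.478, 0.354, -0.804], [-0.627, -0.503, -0.595]] [ 0.33542631 -0.17892852  1.89736045] pos [1.48206353 0.75245542 0.99085893] 0.9901790364583334
{'K': array([[384.24812052,   0.        , 320.85568628],
       [  0.        , 384.24812052, 239.02971571],
       [  0.        ,   0.        ,   1.        ]]), 'tool_from_camera': array([[ 2.97904818e-04, -9.56648846e-01, -2.91243707e-01,
         7.41735788e-02],
       [ 9.99999956e-01,  2.81413739e-04,  9.85108893e-05,
         1.92400634e-04],
       [-1.22803481e-05, -2.91243723e-01,  9.56648887e-01,
        -1.49629199e-01],
       [ 0.00000000e+00,  0.00000000e+00,  0.00000000e+00,
         1.00000000e+00]])}
0.1 [0.21949899 0.47653489 0.22529677] [ 2.14226007e-01  9.76783897e-01 -6.14972200e-04 -2.39952809e-04] 0.025
```

View pics/top0.png

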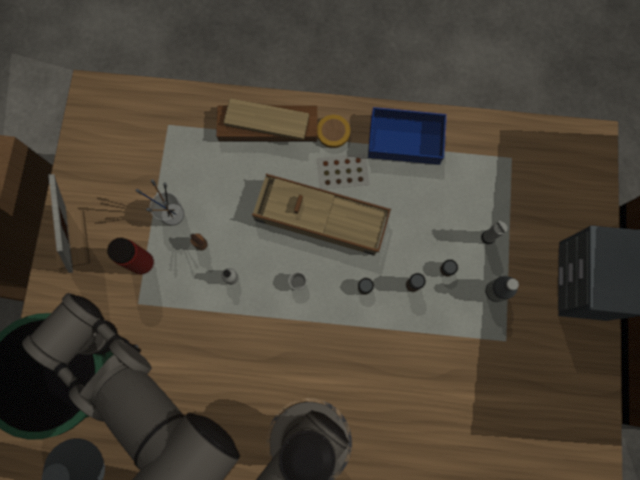

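View pics/scene0.png

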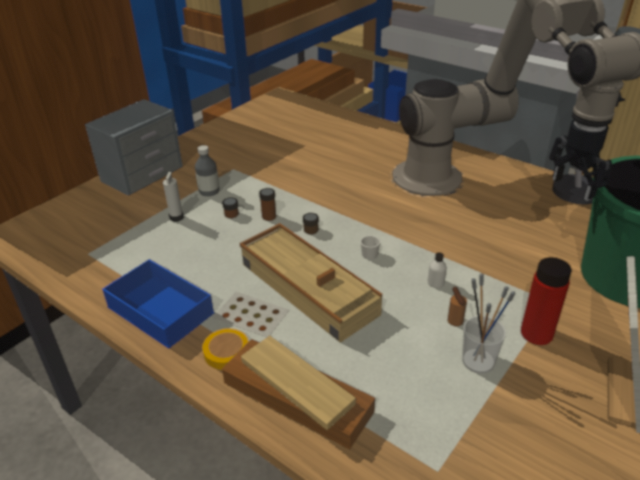

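The top view shows the chest from (257,200) to (385,225) with its grip at (297,205). The short jars are at about (366,285) and (449,268). The tall jar is at (416,282), the cup at (298,281) and the glue bottle at (229,275). The scene view confirms which jars are short: (230,207) and (311,223).

```bash
cat > h.py <<'E'
import numpy as np,cv2
from scipy.spatial.transform import Rotation as Ro
from workcell import r,command_gripper,optics
def cam(n):
    m=optics.camera_model(n)
    if n!="wrist": return m["K"],m["R"].T,-m["R"].T@m["t"]
    s=r.read_state(); T=np.eye(4); T[:3,:3]=Ro.from_quat(s["eef_rot"]).as_matrix(); T[:3,3]=s["eef_pos"]
    T=T@m["tool_from_camera"]; return m["K"],T[:3,:3],T[:3,3]
def cloud(c,d):
    K,R,o=c; v,u=np.mgrid[:480,:640]
    P=np.stack([(u-K[0,2])/K[0,0]*d,(v-K[1,2])/K[1,1]*d,d],-1)
    return P@R.T+o
def ray(c,u,v,z):
    K,R,o=c; q=R@np.array([(u-K[0,2])/K[0,0],(v-K[1,2])/K[1,1],1]); return o+q*(z-o[2])/q[2]
def down(yaw): # tool z down, closing axis (tool y) at world angle yaw (mod pi)
    y=np.array([np.cos(yaw),np.sin(yaw),0]); z=np.array([0,0,-1.]); x=np.cross(y,z)
    return Ro.from_matrix(np.stack([x,y,z],1)).as_quat()
E
python3 - <<'E'
from h import *
c=cam("top"); f=np.load("top0.npz"); P=cloud(c,f["d"])
for n,u,v in [("chestL",257,200),("grip",297,205),("chestR",385,225),("jar",366,286),("jar2",449,268),("tall",416,282),("cup",298,281),("glue",229,275),("stand",198,241),("flask",120,250),("tube",500,228)]:
    print(n,P[v,u].round(3), ray(c,u,v,0.06).round(3))
print([P[int(204+(u-260)*0.2),u].round(3).tolist() for u in range(256,392,6)])
# tall blobs for table
cv2.imwrite("pics/c0.png",cv2.resize(f["p"][165:300,230:470,::-1],None,fx=3.3,fy=3.3,interpolation=cv2.INTER_CUBIC))
E
```

```text
chestL [ 0.665  0.225 -0.   ] [0.648 0.217 0.06 ]
grip [0.636 0.1   0.091] [0.645 0.102 0.06 ]
chestR [ 0.611 -0.153  0.065] [ 0.612 -0.153  0.06 ]
jar [ 0.434 -0.115  0.049] [ 0.433 -0.114  0.06 ]
jar2 [ 0.509 -0.343  0.048] [ 0.506 -0.341  0.06 ]
tall [ 0.453 -0.247  0.088] [ 0.458 -0.251  0.06 ]
cup [0.435 0.078 0.005] [0.428 0.075 0.06 ]
glue [0.422 0.265 0.079] [0.425 0.268 0.06 ]
stand [0.508 0.362 0.082] [0.512 0.367 0.06 ]
flask [0.442 0.532 0.194] [0.465 0.581 0.06 ]
tube [ 0.619 -0.46   0.124] [ 0.636 -0.479  0.06 ]
[[0.654, 0.226, 0.006], [0.649, 0.207, 0.02], [0.635, 0.183, 0.066], [0.634, 0.166, 0.066], [0.631, 0.149, 0.062], [0.629, 0.131, 0.065], [0.627, 0.114, 0.067], [0.62, 0.095, 0.088], [0.625, 0.079, 0.067], [0.621, 0.062, 0.067], [0.619, 0.044, 0.066], [0.617, 0.027, 0.069], [0.619, 0.01, 0.057], [0.62, -0.007, 0.052], [0.614, -0.025, 0.059], [0.612, -0.042, 0.059], [0.612, -0.059, 0.058], [0.61, -0.076, 0.06], [0.608, -0.093, 0.063], [0.605, -0.111, 0.057], [0.606, -0.129, 0.05], [0.617, -0.151, 0.003], [0.615, -0.168, 0.004]]
```

View pics/c0.png

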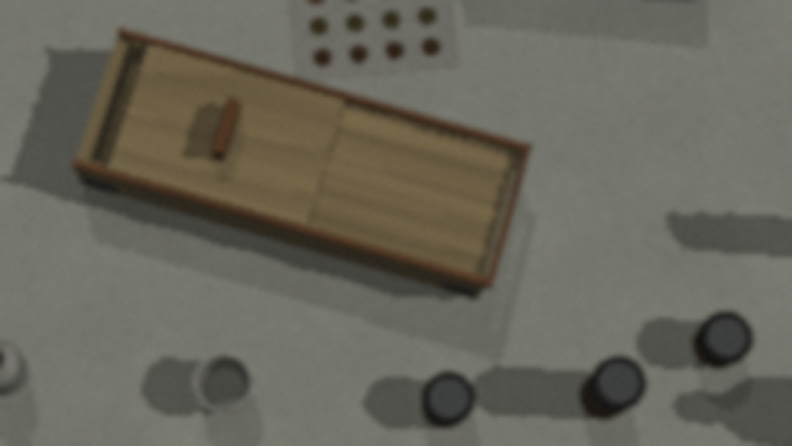

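Run:
```python
from h import *
c=cam("top")
q=[ray(c,230+a/3.3,165+b/3.3,0.066) for a,b in [(122,32),(528,147),(490,285),(78,163)]]
q=np.array(q);print(q.round(3)); print([np.linalg.norm(q[i]-q[(i+1)%4]).round(3) for i in range(4)], q.mean(0))
yax=q[0]+q[3]-q[1]-q[2]; phi=np.arctan2(yax[1],yax[0]); yaw=phi-np.pi/2; print("yaw",yaw)
s=r.read_state(); p=s["eef_pos"].copy() if hasattr(s["eef_pos"],'copy') else s["eef_pos"]
r.move_straight([p[0],p[1],0.34],speed=0.25)
ctr=q.mean(0)
best=None
for yy in (phi,phi+np.pi,phi+np.pi/2,phi-np.pi/2):
    j=r.solve_ik([ctr[0],ctr[1],0.36],down(yy)); print(yy,None if j is None else np.round(j,2))
r.reach([ctr[0]-0.02,ctr[1]+0.03,0.38],down(phi))
c=cam("wrist"); im,d=optics.get_image("wrist"); cv2.imwrite("pics/w1.png",im[:,:,::-1]); np.savez("w1.npz",p=im,d=d,K=c[0],R=c[1],o=c[2]); print(r.read_state()["time_s"],r.read_state()["joint_positions"])
```

```text
[[ 0.725  0.197  0.066]
 [ 0.657 -0.163  0.066]
 [ 0.533 -0.14   0.066]
 [ 0.603  0.221  0.066]]
[np.float64(0.367), np.float64(0.126), np.float64(0.368), np.float64(0.123)] [0.62935739 0.02851884 0.066     ]
yaw -0.18982288023445015
1.3809734465604464 [-0.08  0.5   0.92 -0.    1.72 -1.46]
4.5225661001502395 [-0.08  0.5   0.92 -0.    1.72  1.68]
2.951769773355343 [-0.08  0.5   0.92 -0.    1.72 -3.03]
-0.18982288023445015 [-0.08  0.5   0.92 -0.    1.72  0.11]
2.8167 [-2.77155974e-02  4.61586346e-01  9.27402335e-01  2.58555006e-04
  1.75247272e+00 -1.41011587e+00]
```

View pics/w1.png

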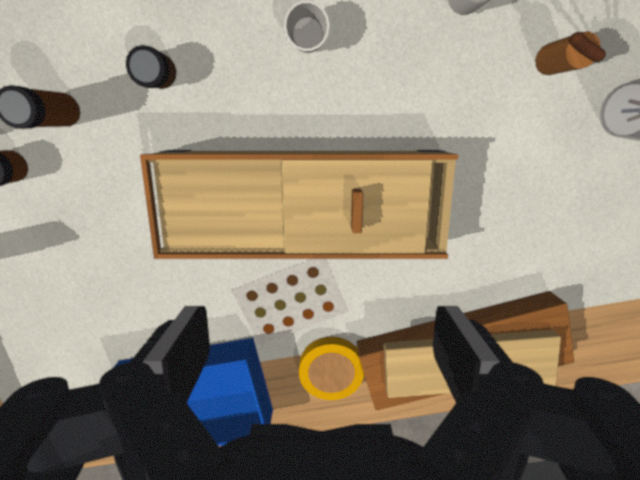

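The wrist view shows the rail corners at about (143,155), (457,155), (446,257) and (156,258), with the rib at (357,211). The compartment is under the cover, to the right.

Run:
```python
from h import *
f=np.load("w1.npz"); c=(f["K"],f["R"],f["o"]); P=cloud(c,f["d"])
q=np.array([ray(c,u,v,0.068) for u,v in [(457,154),(446,258),(156,258),(142,155)]])
print(q.round(4),[np.linalg.norm(q[i]-q[(i+1)%4]).round(4) for i in range(4)],q.mean(0)); d=q[0]+q[1]-q[2]-q[3]; print("yaw",np.arctan2(d[1],d[0])-np.pi/2)
m=(P[...,2]>0.084)&(P[...,2]<0.1); w=np.zeros_like(m); w[180:245,330:385]=1; m&=w
print("rib",m.sum(),P[m].mean(0),P[m].min(0),P[m].max(0))
t=np.load("top0.npz"); Pt=cloud(cam("top"),t["d"]); m=(Pt[...,2]>0.08)&(Pt[...,2]<0.1); w=np.zeros_like(m); w[190:225,280:315]=1; m&=w; print("ribtop",m.sum(),Pt[m].mean(0))
# jars: black lids, both views
for nm,PP,im in(("w",P,f["p"]),("t",Pt,t["p"])):
    m=(PP[...,2]>0.038)&(PP[...,2]<0.1)&(PP[...,0]<0.56)&(PP[...,0]>0.38)&(PP[...,1]<0.2)&(PP[...,1]>-0.42)
    n,l,st,ce=cv2.connectedComponentsWithStats(m.astype(np.uint8))
    for i in range(1,n):
        if st[i,4]>30:
            k=l==i; zt=np.percentile(PP[k][:,2],95); k&=PP[...,2]>zt-0.008; X=PP[k]; print(nm,ce[i].round(),st[i,4],"ztop",zt.round(4),"c",((X.min(0)+X.max(0))/2).round(4),X.mean(0).round(4))
```

```text
[[ 0.6017  0.2244  0.068 ]
 [ 0.7292  0.1994  0.068 ]
 [ 0.6599 -0.1638  0.068 ]
 [ 0.5334 -0.1401  0.068 ]] [np.float64(0.1299), np.float64(0.3698), np.float64(0.1287), np.float64(0.3708)] [0.63104682 0.02997144 0.068     ]
yaw -0.1867097728154521
rib 460 [0.64240145 0.09589228 0.09324386] [0.61840748 0.08600145 0.08403656] [0.66812396 0.1056812  0.09584216]
ribtop 80 [0.64261669 0.09648064 0.09083042]
w [305.  22.] 561 ztop 0.048 c [0.4317 0.0766 0.0447] [0.4281 0.0766 0.0458]
w [146.  67.] 1410 ztop 0.0486 c [ 0.4381 -0.1151  0.0454] [ 0.4381 -0.114   0.0469]
w [ 29. 108.] 2291 ztop 0.0884 c [ 0.4586 -0.2503  0.0853] [ 0.4597 -0.2479  0.0867]
w [186. 161.] 1695 ztop 0.0707 c [ 0.5464 -0.0725  0.0675] [ 0.5481 -0.0891  0.0691]
w [  3. 172.] 206 ztop 0.0476 c [ 0.5189 -0.3325  0.0445] [ 0.5207 -0.329   0.0443]
t [360. 244.] 338 ztop 0.0726 c [ 0.5454 -0.0704  0.0711] [ 0.5471 -0.089   0.0695]
t [450. 267.] 205 ztop 0.0512 c [ 0.5137 -0.3476  0.0487] [ 0.5122 -0.3465  0.0471]
t [297. 279.] 70 ztop 0.0496 c [0.4315 0.0775 0.0473] [0.4356 0.0771 0.0459]
t [416. 281.] 254 ztop 0.091 c [ 0.458  -0.2509  0.0893] [ 0.458  -0.2515  0.0866]
t [366. 285.] 206 ztop 0.0504 c [ 0.4376 -0.1139  0.049 ] [ 0.4372 -0.1147  0.0465]
```

```bash
cat >> h.py <<'E'
C=np.array([0.6305,0.0295]); YAW=-0.188
X=np.array([np.cos(YAW),np.sin(YAW)]); Y=np.array([-np.sin(YAW),np.cos(YAW)])
def W(x,y,z): return np.r_[C+x*X+y*Y,z]
def toC(p): d=np.asarray(p)[...,:2]-C; return np.stack([d@X,d@Y],-1)
E
python3 - <<'E'
from h import *
q=down(YAW+np.pi/2); g=np.array([0.6425,0.0965]); yr=toC(g)[1]; print(toC(g))
command_gripper(0.05,20)
r.reach(W(0,yr,0.16),q)
print("hit",r.move_straight(W(0,yr,0.095),q,speed=0.08,max_force=10))
command_gripper(0.0,20); s=r.read_state(); print(s["grip_width"],s["grip_force"],s["eef_pos"])
f0=np.array(s["contact_force"])
print(r.move_straight(W(0,-0.080,0.095),q,speed=0.08,max_force=25),r.read_state()["contact_force"]-f0)
print(r.move_straight(W(0,-0.090,0.095),q,speed=0.02,max_force=15),toC(r.read_state()["eef_pos"]),r.read_state()["contact_force"]-f0)
command_gripper(0.05); r.move_straight(W(0,-0.084,0.2),speed=0.2)
r.reach(W(0.0,0.03,0.30),down(YAW))
c=cam("wrist"); im,d=optics.get_image("wrist"); cv2.imwrite("pics/w2.png",im[:,:,::-1]); np.savez("w2.npz",p=im,d=d,K=c[0],R=c[1],o=c[2]); print(r.read_state()["time_s"],r.read_state()["joint_positions"])
E
```

```text
[-0.00073337  0.06806219]
hit False
0.0002558872415985196 0.0 [0.64322133 0.09635917 0.09504633]
False [ 0.88076113 -0.81166266  0.06188954]
False [ 2.78828227e-05 -9.00867490e-02] [-0.44029468 -1.00432509  0.96569574]
11.1 [-2.78561424e-02  5.26581003e-01  1.03333543e+00 -6.89634465e-05
  1.58294960e+00  1.59840856e-01]
```

View pics/w2.png

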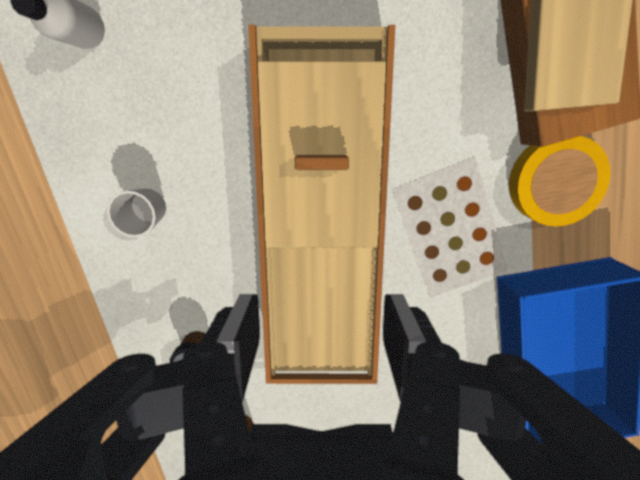

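The fingers closed to 0 and missed the rib, so the cover has not moved. In this view the rib is at (321,162) and the rails run vertically. I'll measure the rib again.

Run:
```python
from h import *
f=np.load("w2.npz"); c=(f["K"],f["R"],f["o"]); P=cloud(c,f["d"])
m=(P[...,2]>0.082)&(P[...,2]<0.1); w=np.zeros_like(m); w[140:185,285:360]=1; m&=w
k=toC(P[m]); print(m.sum(),k.min(0),k.max(0),np.percentile(P[m][:,2],[5,50,95]))
q=np.array([ray(c,u,v,0.068) for u,v in [(249,26),(394,26),(378,382),(267,382)]]); print(toC(q))
print("rib top ray",toC(ray(c,321,159,.092)))
k=f["d"][300:360,225:258]; print("finger depth near tips",np.percentile(k[k>0],[1,5,20,50]))
```

```text
760 [-0.02500853  0.06278136] [0.02462548 0.07402981] [0.08534635 0.09354125 0.09496738]
[[-0.06410873  0.18545284]
 [ 0.06436809  0.18551288]
 [ 0.06660024 -0.18631184]
 [-0.06306556 -0.18655451]]
rib top ray [-0.00017143  0.07181683]
finger depth near tips [0.10824702 0.11594863 0.11984024 0.13146275]
```

Run:
```python
from h import *
f=np.load("w2.npz"); m=optics.camera_model("wrist"); K=m["K"]; T=m["tool_from_camera"]; d=f["d"]
v,u=np.mgrid[:480,:640]; p=np.stack([(u-K[0,2])/K[0,0]*d,(v-K[1,2])/K[1,1]*d,d],-1)@T[:3,:3].T+T[:3,3]
for lo,hi in((150,262),(380,500)):
    k=(u>lo)&(u<hi)&(v>290)&(d<0.2)&(d>0); q=p[k]; print(q.min(0),q.max(0),np.percentile(q[:,2],[50,90,99])); t=q[q[:,2]>q[:,2].max()-0.01]; print(t.mean(0))
s=r.read_state(); print(s["eef_pos"],s["grip_width"],Ro.from_quat(s["eef_rot"]).as_matrix().round(3))
print(r.tip_extent)
```

```text
[-0.0126969  -0.04743916 -0.10268701] [ 0.02164144 -0.00943497 -0.00937814] [-0.06644448 -0.03364715 -0.01532697]
[ 0.00399577 -0.02683222 -0.01568216]
[-0.01265015  0.00957758 -0.10283722] [ 0.02093104  0.05041026 -0.00929145] [-0.06598176 -0.03464584 -0.01548934]
[ 0.00406819  0.02695226 -0.01568245]
[0.63596491 0.05868754 0.29925825] 0.04983164700507922 [[ 0.187  0.982 -0.001]
 [ 0.982 -0.187 -0.   ]
 [-0.    -0.001 -1.   ]]
0.025
```

Run:
```python
from h import *
f=np.load("w2.npz"); m=optics.camera_model("wrist"); K=m["K"]; T=m["tool_from_camera"]; d=f["d"]
v,u=np.mgrid[:480,:640]; p=np.stack([(u-K[0,2])/K[0,0]*d,(v-K[1,2])/K[1,1]*d,d],-1)@T[:3,:3].T+T[:3,3]
for vv in range(286,400,6): print(vv,[ (p[vv,uu]*1000).round(0).tolist() for uu in (235,247,254)])
Ti=np.linalg.inv(T)
for P in ([0,-.025,.025],[0.011,-.025,.015],[-.011,-.025,.015],[-.011,-.025,-.012]): q=Ti@np.r_[P,1]; print(P,(K@q[:3]/q[2])[:2].round())
```

```text
286 [[-124.0, -108.0, 297.0], [-123.0, -93.0, 296.0], [-124.0, -84.0, 298.0]]
292 [[-132.0, -109.0, 297.0], [-131.0, -93.0, 295.0], [-133.0, -85.0, 299.0]]
298 [[-140.0, -109.0, 297.0], [11.0, -28.0, -18.0], [11.0, -25.0, -17.0]]
304 [[11.0, -31.0, -23.0], [11.0, -27.0, -22.0], [9.0, -25.0, -19.0]]
310 [[11.0, -30.0, -27.0], [11.0, -26.0, -27.0], [7.0, -25.0, -19.0]]
316 [[11.0, -29.0, -32.0], [11.0, -25.0, -32.0], [4.0, -25.0, -19.0]]
322 [[11.0, -28.0, -35.0], [9.0, -25.0, -33.0], [2.0, -25.0, -20.0]]
328 [[11.0, -27.0, -40.0], [7.0, -25.0, -33.0], [0.0, -25.0, -21.0]]
334 [[11.0, -27.0, -43.0], [6.0, -25.0, -35.0], [-1.0, -25.0, -23.0]]
340 [[10.0, -26.0, -46.0], [3.0, -25.0, -34.0], [-4.0, -25.0, -22.0]]
346 [[9.0, -26.0, -47.0], [1.0, -25.0, -35.0], [-7.0, -25.0, -22.0]]
352 [[8.0, -26.0, -48.0], [0.0, -25.0, -37.0], [-8.0, -25.0, -24.0]]
358 [[5.0, -26.0, -47.0], [-2.0, -25.0, -36.0], [-10.0, -25.0, -25.0]]
364 [[3.0, -27.0, -47.0], [-5.0, -25.0, -37.0], [-238.0, -90.0, 297.0]]
370 [[2.0, -26.0, -49.0], [-6.0, -25.0, -38.0], [-247.0, -90.0, 296.0]]
376 [[-2.0, -27.0, -47.0], [-8.0, -25.0, -39.0], [-257.0, -91.0, 297.0]]
382 [[17.0, -20.0, -74.0], [-10.0, -25.0, -38.0], [-266.0, -91.0, 297.0]]
388 [[17.0, -19.0, -76.0], [-275.0, -101.0, 296.0], [-276.0, -92.0, 296.0]]
394 [[17.0, -19.0, -78.0], [-286.0, -102.0, 297.0], [-286.0, -92.0, 296.0]]
[0, -0.025, 0.025] [270. 280.]
[0.011, -0.025, 0.015] [266. 267.]
[-0.011, -0.025, 0.015] [268. 310.]
[-0.011, -0.025, -0.012] [259. 341.]
```

The camera puts the fingertips at about −16 mm in tool z when open to 50 mm, not +15 to +25 mm. That explains the miss. I'll measure tip position against opening, then check it by contact.

```bash
cat >> h.py <<'E'
def tips():
    m=optics.camera_model("wrist"); K=m["K"]; T=m["tool_from_camera"]; im,d=optics.get_image("wrist")
    v,u=np.mgrid[:480,:640]; p=np.stack([(u-K[0,2])/K[0,0]*d,(v-K[1,2])/K[1,1]*d,d],-1)@T[:3,:3].T+T[:3,3]
    k=(d>0.05)&(abs(p[...,0]-0.0105)<0.002)&(abs(p[...,1])<0.06)&(p[...,2]<0.04)
    return np.percentile(p[k][:,2],[99,99.8,100]),np.abs(p[k][:,1]).min()
E
python3 - <<'E'
from h import *
q=down(YAW+np.pi/2)
r.reach(W(0,0.0685,0.16),q)
for o in (0.012,0.075,0.05):
    command_gripper(o); print(o,r.read_state()["grip_width"],tips())
print(r.read_state()["time_s"])
E
```

```text
0.012 0.011782936447724417 (array([-0.01826883, -0.01251654, -0.01016994]), np.float64(5.7809466704287224e-06))
0.075 0.07519777741647593 (array([-0.02421511, -0.02105245, -0.01712143]), np.float64(4.767868004611632e-06))
0.05 0.04978244908984259 (array([-0.01953572, -0.01452358, -0.01154866]), np.float64(6.045862105256934e-06))
14.0417
```

Run:
```python
from h import *
q=down(YAW+np.pi/2)
print("hit",r.move_straight(W(0,0.0685,0.060),q,speed=0.08,max_force=8),r.read_state()["eef_pos"][2])
command_gripper(0.0,30); s=r.read_state(); print(s["grip_width"],s["grip_force"])
if s["grip_width"]>0.008:
    f0=np.array(s["contact_force"])
    print(r.move_straight(W(0,-0.078,0.060),q,speed=0.10,max_force=30),r.read_state()["contact_force"]-f0)
    print(r.move_straight(W(0,-0.092,0.060),q,speed=0.02,max_force=15),toC(r.read_state()["eef_pos"]),r.read_state()["contact_force"]-f0)
    command_gripper(0.05); r.move_straight(W(0,-0.084,0.13),speed=0.2)
    r.reach(W(0.0,0.05,0.30),q)
    c=cam("wrist"); im,d=optics.get_image("wrist"); cv2.imwrite("pics/w3.png",im[:,:,::-1]); np.savez("w3.npz",p=im,d=d,K=c[0],R=c[1],o=c[2])
print(r.read_state()["time_s"])
```

```text
hit False 0.06065009328994539
0.011274061649920309 34.34727823336061
False [-1.69070358 -0.39241765  0.40283326]
True [ 0.00057539 -0.08234052] [ 0.73608723  2.70631077 -2.51530509]
19.7917
```

View pics/w3.png

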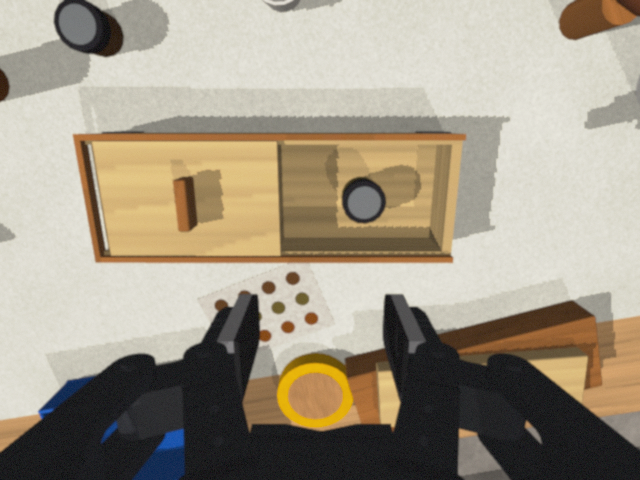

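The cover is open: the rib is at (185,203) and jar_c's lid is at (364,200) in the compartment.

Run:
```python
from h import *
f=np.load("w3.npz"); c=(f["K"],f["R"],f["o"]); P=cloud(c,f["d"]); k=toC(P)
m=(P[...,2]>0.084)&(P[...,2]<0.1)&(abs(k[...,0])<0.04)&(k[...,1]<-0.03)&(k[...,1]>-0.15); print("rib",(k[m].min(0)+k[m].max(0))/2)
m=(P[...,2]>0.045)&(P[...,2]<0.062)&(abs(k[...,0])<0.045)&(k[...,1]>0.02)&(k[...,1]<0.16)&(f["p"].max(-1)<140)
m[:, :300]=0
m=cv2.morphologyEx(m.astype(np.uint8),cv2.MORPH_OPEN,np.ones((7,7)))>0
print("jarC",m.sum(),k[m].min(0),k[m].max(0),k[m].mean(0),np.median(P[m][:,2]),toC(ray(c,364,200,0.053)), "floor",P[235,320],P[160,310])
```

```text
rib [ 4.05010380e-05 -8.23282871e-02]
jarC 1492 [-0.01827344  0.0710361 ] [0.02542346 0.11505339] [0.00321315 0.09289966] 0.05508226002268124 [0.00210392 0.09403262] floor [0.69125463 0.06689397 0.00910209] [0.60306415 0.07233246 0.00988574]
```

```bash
cat >> h.py <<'E'
def lid(exp,base=0.0,name=None):
    c=cam("wrist"); im,d=optics.get_image("wrist"); P=cloud(c,d)
    if name: cv2.imwrite(name,im[:,:,::-1])
    m=(np.linalg.norm(P[...,:2]-np.array(exp)[:2],axis=-1)<0.045)&(abs(P[...,2]-base-0.046)<0.007)
    n,l,st,ce=cv2.connectedComponentsWithStats(m.astype(np.uint8)); i=1+st[1:,4].argmax(); X=P[l==i]
    (u,v),_=cv2.minEnclosingCircle(1000*X[:,:2].astype(np.float32)); print("lid",u,v,_,np.median(X[:,2]),st[i,4])
    return np.array([u,v])/1000
def pick(exp,name=None):
    q=down(YAW); r.reach(np.r_[exp[:2],0.20],q); g=lid(exp,0,name)
    assert np.linalg.norm(g-np.array(exp)[:2])<0.015
    command_gripper(0.075)
    h=r.move_straight(np.r_[g,0.004],q,speed=0.12,max_force=10); print("hit",h)
    if h: return False
    command_gripper(0.03,40); s=r.read_state(); print("grip",s["grip_width"],s["grip_force"],s["eef_pos"])
    r.move_straight(np.r_[g,0.13],q,speed=0.2); return r.read_state()["grip_width"]>0.038
def place(y):
    q=down(YAW); r.reach(W(0,y,0.13),q); s=r.read_state(); print("before",s["grip_width"])
    h=r.move_straight(W(0,y,0.013),q,speed=0.08,max_force=6); print("touch",h,r.read_state()["eef_pos"][2])
    command_gripper(0.064); r.move_straight(W(0,y,0.13),q,speed=0.2)
E
python3 - <<'E'
from h import *
if pick([0.4378,-0.1146],"pics/w4.png"):
    place(0.144)
    r.reach(W(0,0.05,0.28),down(YAW+np.pi/2))
    print(toC(lid(W(0,0.144,0),0.008)),toC(lid(W(0,0.093,0),0.008,"pics/w5.png")))
print(r.read_state()["time_s"])
E
```

```text
lid 436.8375244140625 -115.16637420654297 23.038293838500977 0.04703101430383383 2437
hit False
grip 0.04506124633437992 40.10096311569214 [ 0.4370186  -0.11525656  0.00454097]
before 0.04468739718542483
touch False 0.013646065400167596
lid 657.9446411132812 170.6695556640625 22.88492202758789 0.05499580055566894 1688
lid 652.4049682617188 120.39982604980469 22.983882904052734 0.05498247401330214 1646
[0.00057725 0.1438114 ] [0.00453032 0.09339209]
29.9333
```

Run:
```python
from h import *
if pick([0.5137,-0.3465]):
    place(0.042)
    r.reach(W(0,0.05,0.28),down(YAW+np.pi/2))
    for y in (0.144,0.093,0.042): print(toC(lid(W(0,y,0),0.008,"pics/w6.png")))
print(r.read_state()["time_s"])
```

```text
lid 512.5851440429688 -347.7052917480469 23.095165252685547 0.04695770664956589 2408
hit False
grip 0.04475667247061999 40.6080025434494 [ 0.51286961 -0.34790998  0.00461496]
before 0.045350948781702566
touch False 0.013593861385074783
lid 658.1229248046875 170.7224884033203 23.051305770874023 0.05504893692651852 1687
[0.0007425  0.14389672]
lid 652.3350219726562 120.3224105834961 22.92425537109375 0.055022948445741265 1650
[0.00447608 0.09330296]
lid 638.978759765625 70.74158477783203 22.84759521484375 0.055047980697536414 1651
[0.00062154 0.04209954]
40.675
```

View pics/w6.png

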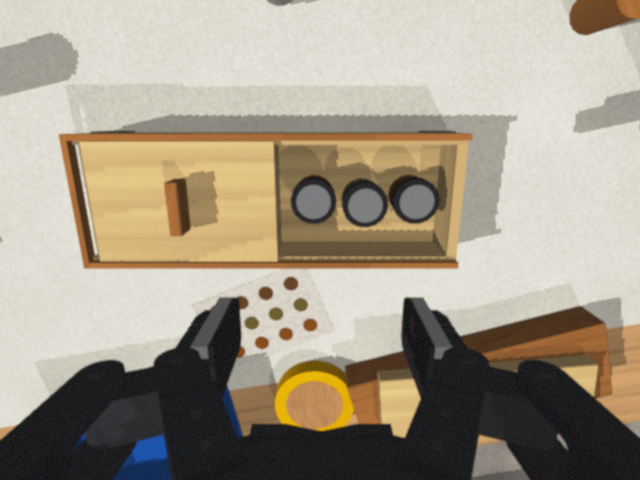

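All three jars stand in a row, with lids at (313,200), (364,203) and (415,199). Next I'll shut the cover.

Run:
```python
from h import *
q=down(YAW+np.pi/2); y0=-0.0823
command_gripper(0.05,30); r.reach(W(0,y0,0.13),q)
print("hit",r.move_straight(W(0,y0,0.060),q,speed=0.1,max_force=8))
command_gripper(0.0,30); s=r.read_state(); print(s["grip_width"]); assert s["grip_width"]>0.008
print(r.move_straight(W(0,0.084,0.060),q,speed=0.10,max_force=30))
print(r.move_straight(W(0,0.101,0.060),q,speed=0.02,max_force=15),toC(r.read_state()["eef_pos"]))
r.hold(0.2); command_gripper(0.05); r.move_straight(W(0,0.09,0.2),speed=0.2)
r.reach(W(0.0,0.04,0.32),q)
c=cam("wrist"); im,d=optics.get_image("wrist"); cv2.imwrite("pics/w7.png",im[:,:,::-1]); P=cloud(c,d);k=toC(P)
m=(P[...,2]>0.084)&(P[...,2]<0.1)&(abs(k[...,0])<0.04)&(k[...,1]<0.15)&(k[...,1]>-0.15); print("rib",(k[m].min(0)+k[m].max(0))/2,r.read_state()["time_s"])
```

```text
hit False
0.01167463360575901
False
True [0.00062077 0.09355158]
rib [0.00025869 0.09329374] 47.6167
```

View pics/w7.png

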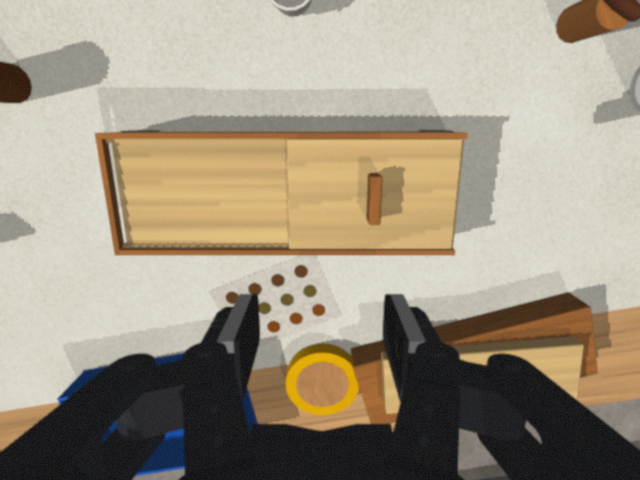

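The cover reaches its far end and the slit at (445,195) is gone. The rib moved 0.1756 m from stop to stop, so the cover is fully shut.

```bash
python3 -c "
from workcell import r
print(r.finish_job())"
```

```text
the job is handed in; nothing more can be done
None
```

I handed the job in at about 48 s: the cover is fully shut, and the last look before shutting showed all three short jars upright in one row, each within about 5 mm of the middle line; no verdict came back.

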